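# Swing the circuit-board holder to its yellow index

### The arm

A 6-joint arm with a two-finger parallel gripper is mounted at the origin on the work surface. World frame = base frame: x ahead of the robot, y to its left, z up, the work surface at z = 0. Lengths are in m, angles in rad, forces in N, time in s.
With the tool pointing down it reaches from about 0.35 to 0.975 m from the base axis. Payload 7.1 kg.
Tool frame: the origin (TCP) lies between the finger pads; the fingertips stand 8 mm ahead of it and the grasp point (between the pads) lies 11 mm behind it (manip.nose_length is the distance from the TCP to the fingertips, in m); z points along the fingers, y is the line along which they close (so a half turn about z gives the same grasp; the last joint's range is limited). The gripper opens to 88 mm and grips with 3 to 60 N. Pads are 20 mm wide; open, the fingers measure 115 mm over their backs; the gripper's body (75 mm by 178 mm) begins 61 mm behind the grasp point.
Start: joints at [-1.24, 0.423, 1.63, -0, 1.089, -0.019], TCP at [0.214, -0.587, 0.231] pointing down, gripper open.
Joint ranges: [-3, 3], [-0.9, 2.11], [0.09, 2.58], [-1.31, 4.45], [0.11, 2.69], [-2.54, 2.54]. Speed limits (rad/s): [2.39, 2.39, 3.01, 3.14, 3.14, 3.14].

### API

Orientations are given as a 3x3 rotation matrix whose columns are the frame's x, y, z axes.
In Python, from cell import sensors, optics, job, manip gives the robot as it stands.
- The arm moves only by the tool arm_command, never from a script. Its argument "steps" is a list of rows, each an object with "travel": the shift along the tool's x, y, z scaled (see below), a list of three; "roll": the turn about the tool's z scaled (see below); "jaw": the opening, from 0 (shut) to 1 (fully open). In form: [{"travel": [tx, ty, tz], "roll": roll, "jaw": jaw}, ...]. A call has 1 to 12 rows; each row is the pose to reach, as a shift and turn from the pose commanded when the call began, along the tool's axes at that moment, turning the shorter way round; what a row does not reach only later rows make up. The controller multiplies each number of a shift by 0.25 m and each number of a turn by 180 degrees. A row lasts 1/10 s, in which the tool goes at most 50 mm and 8.59 degrees, less where a joint would pass 70% of its speed; a pose out of reach is approached as far as the arm can. A call with a number of a shift or a turn outside -1 to 1 is refused whole. A call with a gripper value outside its range is refused whole. The fingers move at their own pace and stop on an object; the grip force is fixed at half the most. Time passes only in rows, so rows that repeat a pose let the fingers close. It gives the time, the measured TCP pose, the force, the opening and the grip force at its end, in the units of the state.
- sensors.state(): the state, without advancing time (a new reading comes with each control period).
- optics.capture(name): name is "scene" or "top"; returns (picture, depth): 420x560x3 uint8, red, green, blue; 420x560 float32, m along the optical axis (not along the pixel's ray), 0 where there is no reading.
- optics.camera_params(name): a dict with "intrinsics" (3x3 intrinsics, pixels), "D" ([k1, k2, p1, p2, k3] as OpenCV has them; the pictures are not rectified), "R" (3x3) and "t" (3): a world point X has camera coordinates R X + t. Camera axes: x right, y down, z forward; pixel columns grow to the right and rows downward; lengths in m; the calibration is good to about 2 mm. A picture is of the moment at which its call begins. camera_params takes no time and is no camera call.
- job.close_job(): hands the job in; it is judged then, once.
The state is a dict: "clock": time; "joint_pos": joint angles; "qvel": joint speeds; "effort": joint torques, N m; "ee_pos": TCP position; "tool_rot": TCP orientation; "ft_force": force on the tool from outside, world axes, zero at the start; "moment": the same for the moment, N m; "finger_gap": finger opening in m; "finger_force": force on a finger pad.
Only numpy, scipy, OpenCV 4.12 (cv2) and the standard library are available. Lean on these libraries where they do the work, as an engineer would, in place of code of your own. Each camera call takes 0.05 s, during which the arm holds its last target. There are 200 camera calls.

### The job

On the repair bench, loosen the orange clamp knob of the blue swivel board holder by turning it anticlockwise, swing the head by its black upright handle until the white pointer stands at the yellow index tab, then turn the orange knob back until the clamp is tight and let go. Leave the black dial of the grey box and the yellow tab as they are.

Things in the scene. Friction and masses are not known exactly. Their poses are not given: they have to be found in the camera images.
- clamp (a joint): Angle of the orange clamp knob in rad: 0 is fully tight (a stop); it grows as the knob is turned anticlockwise seen from above, up to a stop at 1.3 (fully loose), and stays where it is left. Above about 0.4 the head is free; below 0.15 it is held firmly (about 15 N at the handle to shift it). Turning it takes about 0.1 N m, up to 0.15 N m near the tight end.
- clamp_grip (a point): Orange clamp knob of the blue holder: an upright bar 56 mm long, 14 wide, 36 high, turning about a vertical axis through its middle. The point is on that axis, 68 mm above the table, 10 mm below the bar's top; grip here. 26 mm below it is a steel post 44 mm across. x axis along the bar, z up. It lies 160 mm from the head's swivel axis; the head clears it.
- pointer (a point): Tip of the white pointer of the swivelling head (144 mm turntable carrying a green circuit board, top 58 mm above the table); 32 mm above the table. x axis is level, from the tip to the swivel axis 105 mm away; z up. 20 mm from the tip on that line stands the black round handle, 22 mm thick, top 100 mm above the table: grip its upper 35 mm. Loose, it swings with 2 N and stays put.
- mark (a point): Yellow index tab (24 x 12 x 5 mm) on the rim of the holder's blue round base (244 mm across, 22 mm high). The point lies 105 mm from the swivel axis, 27 mm above the table: the pointer's tip should stand above it. x axis points to the swivel axis, z up. The tab is stiff. A red tab like it marks another angle and is not wanted; the head can swing past either.
- supply_dial (a joint): Angle in rad of the black bar knob on the small grey instrument box (90 x 120 x 50 mm) on the other side of the bench; 0 at the start, grows clockwise. It is not part of the job: leave it alone.

How it is judged:
On the way, in this order (a step that is already met when the one before it is completed fails the run):
1. the clamp knob has been loosened (turned to more than 0.6 rad) before the head was swung (value of joint clamp above 0.6 rad and distance of pointer from where it was at the start of the episode below 0.02 m), for 0.1 s.
2. with the clamp still loose, the pointer stands at the yellow index (value of joint clamp above 0.5 rad and horizontal distance between pointer and mark below 0.02 m), for 0.2 s.
At the end, for the whole second after the job is handed in: The pointer's tip is within 20 mm (about 11 degrees) of the yellow index point, seen from above, and the clamp knob is tight again (less than 0.2 rad from its tight stop) (value of joint clamp below 0.2 rad and horizontal distance between pointer and mark below 0.02 m); the robot touches nothing.
It fails at once if the yellow index tab is shifted by more than 15 mm (distance of mark from where it was at the start of the episode above 0.015 m).
It fails at once if the black dial of the grey box is turned by more than 0.3 rad (value of joint supply_dial above 0.3 rad or value of joint supply_dial below -0.3 rad).
It also fails if it takes over 67 s, if anything falls off the work surface, if the arm or the gripper's body presses on something with over 40 N, if the wrist force passes 120 N, or if a joint passes its speed limit or range.

## Working session

There is one attempt and no reset: what is moved stays moved. The work goes in short steps, Python scripts to look and compute and a tool call to move; the robot and the scene stay as the last step left them, time stands still between calls to the robot, and variables do not carry over. Pictures are saved under pics/ and viewed, at most 10 in all, crops included, and the job is handed in when it is done.

Besides the shell and the picture viewer there is one more tool, called after ">>>" in YAML: its name, and indented under it one key for each argument. arm_command: Moves the arm, as the interface text tells. Shifts and turns lie within -1 to 1; 1 stands for 0.25 m of shift or 180 degrees of turn. Its arguments: {"type":"object","properties":{"steps":{"type":"array","items":{"type":"object","properties":{"travel":{"type":"array","items":{"type":"number"}},"roll":{"type":"number"},"jaw":{"type":"number"}}}}},"required":["steps"]}

```bash
mkdir -p pics && cat > h.py <<'E'
import numpy as np, cv2
from cell import sensors, optics, job, manip
def shot(name, fn):
    p,d=optics.capture(name); cv2.imwrite('pics/'+fn+'.png',p[:,:,::-1]); np.save('pics/'+fn+'.npy',d); return p,d
def rays(name,uv):
    c=optics.camera_params(name)
    n=cv2.undistortPoints(np.array(uv,float).reshape(-1,1,2),np.array(c['intrinsics']),np.array(c['D'])).reshape(-1,2)
    return np.c_[n,np.ones(len(n))],np.array(c['R']),np.array(c['t'])
def at_z(name,uv,z):
    n,R,t=rays(name,uv); o=-R.T@t; w=n@R
    return o+w*((np.broadcast_to(z,len(w))-o[2])/w[:,2])[:,None]
def at_d(name,uv,d):
    n,R,t=rays(name,uv)
    return np.array([(np.array(r)*d[int(round(v)),int(round(u))]-t)@R for r,(u,v) in zip(n,uv)])
E
python3 - <<'E'
from h import *
a,_=shot('top','top0'); b,_=shot('scene','sc0')
s=sensors.state(); print(s['clock'],s['ee_pos'],s['tool_rot'],manip.nose_length)
E
```

```text
0.1 [ 0.21403284 -0.58668497  0.2300018 ] [[ 9.39462441e-01  3.42651618e-01 -4.36599338e-04]
 [ 3.42651895e-01 -9.39461572e-01  1.27818371e-03]
 [ 2.78034156e-05 -1.35040718e-03 -9.99999088e-01]] 0.008
```

View pics/top0.png

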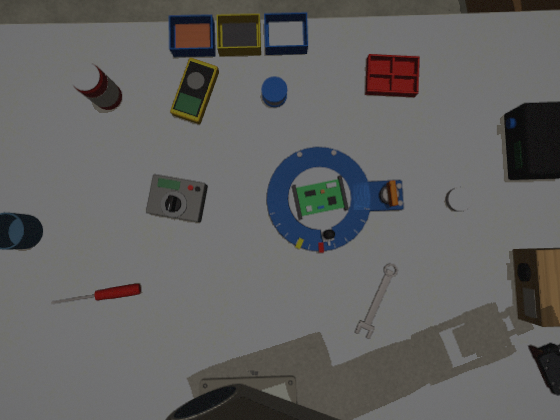

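View pics/sc0.png

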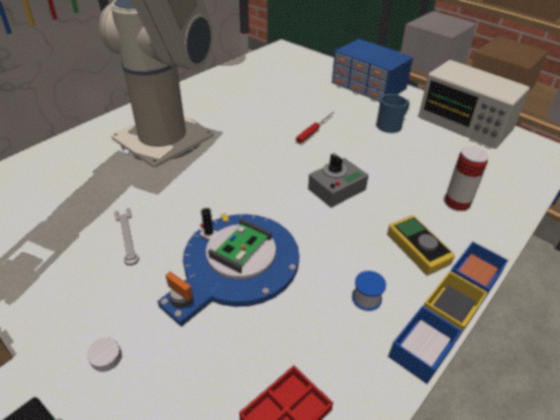

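```bash
python3 - <<'E'
from h import *
p=cv2.imread('pics/top0.png'); c=cv2.resize(p[140:260,260:420],None,fx=5,fy=5,interpolation=cv2.INTER_CUBIC); cv2.imwrite('pics/crop0.png',c)
E
```

```text
(no output)
```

View pics/crop0.png

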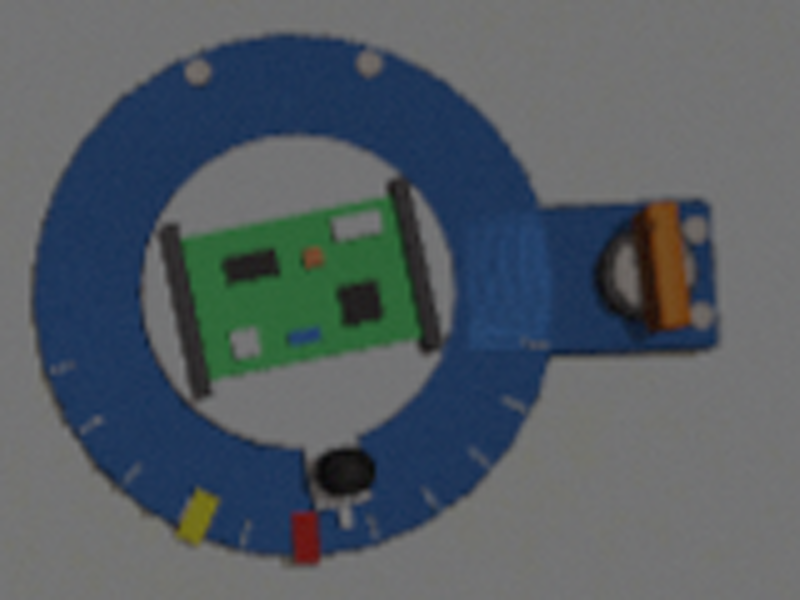

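The crop shows the base centre near (292,294), the yellow tab at (199,517), the pointer tip at (347,527), the handle top at (345,470) and the orange bar at about (668,265). I'll turn these into world positions and check them against the given sizes.

```bash
python3 - <<'E'
from h import *
np.set_printoptions(precision=4,suppress=True)
f=lambda u,v:((u-2)/5+260,(v-2)/5+140)
P=dict(c=(292,294,.022),L=(33,290,.022),T=(295,33,.022),Bt=(290,556,.022),mark=(199,517,.027),tip=(347,527,.032),han=(346,466,.1),k=(670,265,.078),k1=(668,204,.078),k2=(684,327,.078))
W={n:at_z('top',[f(a,b)],z)[0] for n,(a,b,z) in P.items()}
for n in W: print(n,W[n])
d=np.load('pics/top0.npy'); p=cv2.imread('pics/top0.png')
n=lambda a,b:np.linalg.norm((W[a]-W[b])[:2])
print('mark-c',n('mark','c'),'tip-c',n('tip','c'),'han-c',n('han','c'),'k-c',n('k','c'),n('L','c'),n('T','Bt'),n('k1','k2'))
uv=[(u,v) for u in range(383,405) for v in range(177,212)]
X=at_d('top',uv,d); m=(X[:,2]>.068)&(X[:,2]<.09); Q=X[m]
print(len(Q),Q.mean(0),Q.min(0),Q.max(0)); print(cv2.minAreaRect((Q[:,:2]*1000).astype(np.float32)))
# orange in both views
for nme,dd in(('sc0','scene'),):
    im=cv2.cvtColor(cv2.imread(f'pics/{nme}.png'),cv2.COLOR_BGR2HSV); mk=cv2.inRange(im,(5,150,90),(20,255,255)); mk[:260]=0;mk[310:]=0;mk[:,:150]=0;mk[:,205:]=0
    v,u=np.nonzero(mk); X=at_d(dd,list(zip(u,v)),np.load(f'pics/{nme}.npy')); Q=X[(X[:,2]>.07)&(X[:,2]<.085)]; print(len(X),len(Q),Q.mean(0),cv2.minAreaRect((Q[:,:2]*1000).astype(np.float32)), X.max(0))
uv=[(u,v) for u in range(318,342) for v in range(222,246)]
X=at_d('top',uv,d);Q=X[X[:,2]>.092];print('handle',len(Q),Q.mean(0))
E
```

```text
c [ 0.5092 -0.1735  0.022 ]
L [ 0.5145 -0.0539  0.022 ]
T [ 0.6312 -0.1792  0.022 ]
Bt [ 0.3889 -0.1682  0.022 ]
mark [ 0.4079 -0.1269  0.027 ]
tip [ 0.4014 -0.1938  0.032 ]
han [ 0.4281 -0.1875  0.1   ]
k [ 0.5126 -0.3356  0.078 ]
k1 [ 0.5396 -0.336   0.078 ]
k2 [ 0.485  -0.3404  0.078 ]
mark-c 0.11148898290068444 tip-c 0.10967597229090026 han-c 0.08228853013822693 k-c 0.16219251159810055 0.11971111455725224 0.24255155850348442 0.05472631220354751
189 [ 0.5127 -0.3327  0.0794] [ 0.4849 -0.3425  0.0684] [ 0.5406 -0.3245  0.0868]
((512.81884765625, -333.8555603027344), (56.254146575927734, 14.832515716552734), 4.677436828613281)
308 196 [ 0.5183 -0.3391  0.0777] ((516.2523803710938, -338.4015197753906), (52.969276428222656, 11.878689765930176), 4.744931221008301) [ 0.9803 -0.3311  0.7139]
handle 83 [ 0.4246 -0.1848  0.1386]
```

The sizes agree: about 0.11 m to mark and tip, 0.162 m to the knob, and a 56 x 15 mm bar at yaw of about 4.6°. The knob is at roughly (0.514, -0.335), so I'm setting out.

>>> arm_command:
  steps:
    - {"travel":[0.735,-0.27,0.1],"roll":0.0857,"jaw":1}
    - {"travel":[0.735,-0.27,0.1],"roll":0.0857,"jaw":1}
    - {"travel":[0.735,-0.27,0.1],"roll":0.0857,"jaw":1}
    - {"travel":[0.735,-0.27,0.1],"roll":0.0857,"jaw":1}
    - {"travel":[0.735,-0.27,0.1],"roll":0.0857,"jaw":1}
    - {"travel":[0.735,-0.27,0.1],"roll":0.0857,"jaw":1}

```text
clock: 0.7
ee_pos: [0.3643, -0.4599, 0.2053]
tool_rot: [[0.997, 0.083, -0.001], [0.083, -0.997, 0.001], [-0.001, -0.001, -1.0]]
ft_force: [-0.0, -1.0, 0.6]
finger_gap: 0.0877
finger_force: 0.0
```

```bash
cat >> h.py <<'E'
def go(target,yaw=None):
    """print move to TCP target (world) and tool-x yaw in deg, in move units"""
    s=sensors.state(); R=np.array(s['tool_rot']); cy=np.degrees(np.arctan2(R[1,0],R[0,0]))
    r=0 if yaw is None else -(yaw-cy)/180
    print('t',round(s['clock'],2),'pos',np.round(s['ee_pos'],4),'yaw',round(cy,2),'q',np.round(s['joint_pos'],2),'F',np.round(s['ft_force'],1),'gap',round(s['finger_gap'],4),'ff',round(float(np.max(s['finger_force'])),1))
    print('travel',np.round(R.T@(np.array(target)-s['ee_pos'])/.25,3),'roll',round(r,4))
E
python3 -c "
from h import *
go([.514,-.335,.13],4.7)"
```

```text
t 0.7 pos [ 0.3643 -0.4599  0.2053] yaw 4.77 q [-0.92  0.4   1.74 -0.    1.01  0.57] F [-0.  -1.   0.6] gap 0.0877 ff 0.0
travel [ 0.639 -0.448  0.301] roll 0.0004
```

>>> arm_command:
  steps:
    - {"travel":[0.639,-0.448,0.3],"roll":0,"jaw":1}
    - {"travel":[0.639,-0.448,0.3],"roll":0,"jaw":1}
    - {"travel":[0.639,-0.448,0.3],"roll":0,"jaw":1}
    - {"travel":[0.639,-0.448,0.3],"roll":0,"jaw":1}
    - {"travel":[0.639,-0.448,0.3],"roll":0,"jaw":1}
    - {"travel":[0.639,-0.448,0.3],"roll":0,"jaw":1}

```text
clock: 1.3
ee_pos: [0.5138, -0.3363, 0.1299]
tool_rot: [[0.997, 0.082, -0.001], [0.082, -0.997, 0.001], [-0.001, -0.001, -1.0]]
ft_force: [-0.1, -1.2, -0.0]
finger_gap: 0.0876
finger_force: 0.0
```

```bash
python3 -c "
from h import *
go([.514,-.335,.059],4.7)
a,_=shot('scene','sc1'); b,_=shot('top','top1')
x=cv2.resize(a[200:340,120:320,::-1],None,fx=4,fy=4,interpolation=cv2.INTER_CUBIC); cv2.imwrite('pics/c1.png',x)"
```

```text
t 1.3 pos [ 0.5138 -0.3363  0.1299] yaw 4.68 q [-0.6   0.53  1.72 -0.    0.89  0.89] F [-0.1 -1.2 -0. ] gap 0.0876 ff 0.0
travel [ 0.002 -0.005  0.283] roll -0.0001
```

View pics/c1.png

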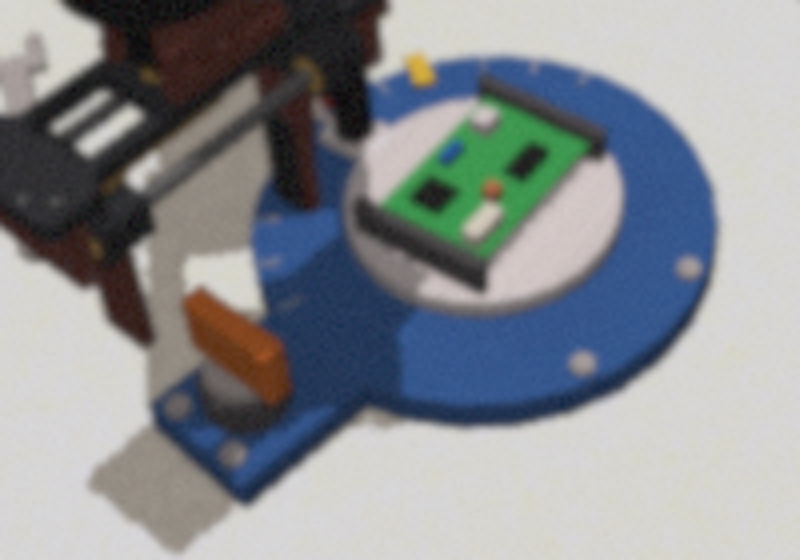

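The open fingers straddle the orange bar: tips at crop (145,340) and (300,200), bar at (240,345). I'm descending and gripping.

>>> arm_command:
  steps:
    - {"travel":[0.002,-0.005,0.1],"roll":0,"jaw":1}
    - {"travel":[0.002,-0.005,0.2],"roll":0,"jaw":1}
    - {"travel":[0.002,-0.005,0.28],"roll":0,"jaw":1}
    - {"travel":[0.002,-0.005,0.28],"roll":0,"jaw":1}
    - {"travel":[0.002,-0.005,0.28],"roll":0,"jaw":0}
    - {"travel":[0.002,-0.005,0.28],"roll":0,"jaw":0}
    - {"travel":[0.002,-0.005,0.28],"roll":0,"jaw":0}
    - {"travel":[0.002,-0.005,0.28],"roll":0,"jaw":0}
    - {"travel":[0.002,-0.005,0.28],"roll":0,"jaw":0}
    - {"travel":[0.002,-0.005,0.28],"roll":0,"jaw":0}

```text
clock: 2.4
ee_pos: [0.5145, -0.3349, 0.061]
tool_rot: [[0.997, 0.081, 0.0], [0.081, -0.997, -0.0], [0.0, 0.0, -1.0]]
ft_force: [-0.1, -0.4, 0.8]
finger_gap: 0.0432
finger_force: 0.0
```

>>> arm_command:
  steps:
    - {"travel":[0,0,0],"roll":0,"jaw":0}
    - {"travel":[0,0,0],"roll":0,"jaw":0}
    - {"travel":[0,0,0],"roll":0,"jaw":0}
    - {"travel":[0,0,0],"roll":0,"jaw":0}
    - {"travel":[0,0,0],"roll":0,"jaw":0}
    - {"travel":[0,0,0],"roll":0,"jaw":0}

```text
clock: 3.0
ee_pos: [0.5143, -0.3348, 0.0606]
tool_rot: [[0.997, 0.081, -0.0], [0.081, -0.997, 0.0], [-0.0, -0.0, -1.0]]
ft_force: [0.4, 1.8, 0.2]
finger_gap: 0.0139
finger_force: 30.0
```

>>> arm_command:
  steps:
    - {"travel":[0,0,0],"roll":-0.03,"jaw":0}
    - {"travel":[0,0,0],"roll":-0.06,"jaw":0}
    - {"travel":[0,0,0],"roll":-0.09,"jaw":0}
    - {"travel":[0,0,0],"roll":-0.12,"jaw":0}
    - {"travel":[0,0,0],"roll":-0.15,"jaw":0}
    - {"travel":[0,0,0],"roll":-0.18,"jaw":0}
    - {"travel":[0,0,0],"roll":-0.21,"jaw":0}
    - {"travel":[0,0,0],"roll":-0.24,"jaw":0}
    - {"travel":[0,0,0],"roll":-0.27,"jaw":0}
    - {"travel":[0,0,0],"roll":-0.3,"jaw":0}
    - {"travel":[0,0,0],"roll":-0.33,"jaw":0}
    - {"travel":[0,0,0],"roll":-0.33,"jaw":0}

```text
clock: 4.2
ee_pos: [0.513, -0.3329, 0.0606]
tool_rot: [[0.436, 0.9, -0.003], [0.9, -0.436, 0.004], [0.002, -0.004, -1.0]]
ft_force: [-2.7, 8.9, 6.8]
finger_gap: 0.0138
finger_force: 30.0
```

```bash
python3 -c "
from h import *
go([.514,-.335,.2],64)
print(sensors.state()['moment'])"
```

```text
t 4.2 pos [ 0.513  -0.3329  0.0606] yaw 64.16 q [-0.6   0.63  1.74  0.    0.77 -0.15] F [-2.7  8.9  6.8] gap 0.0138 ff 30.0
travel [-0.005  0.005 -0.558] roll 0.0009
[1.34825719 0.40115246 0.05934802]
```

>>> arm_command:
  steps:
    - {"travel":[0,0,0],"roll":0,"jaw":0.8}
    - {"travel":[0,0,0],"roll":0,"jaw":0.8}
    - {"travel":[0,0,0],"roll":0,"jaw":0.8}
    - {"travel":[0,0,0],"roll":0,"jaw":0.8}
    - {"travel":[0,0,0],"roll":0,"jaw":0.8}
    - {"travel":[0,0,-0.15],"roll":0,"jaw":0.8}
    - {"travel":[0,0,-0.4],"roll":0,"jaw":0.8}
    - {"travel":[0,0,-0.4],"roll":0,"jaw":0.8}
    - {"travel":[0,0,-0.4],"roll":0,"jaw":0.8}
    - {"travel":[0,0,-0.4],"roll":0,"jaw":0.8}

```text
clock: 5.2
ee_pos: [0.5138, -0.3347, 0.1599]
tool_rot: [[0.438, 0.899, -0.001], [0.899, -0.438, 0.0], [0.0, -0.001, -1.0]]
ft_force: [0.3, 0.6, -0.3]
finger_gap: 0.0703
finger_force: 0.0
```

```bash
python3 -c "
from h import *
go([.42,-.187,.16],64)
a,_=shot('scene','sc2')
x=cv2.resize(a[180:340,120:320,::-1],None,fx=3.7,fy=3.7,interpolation=cv2.INTER_CUBIC); cv2.imwrite('pics/c2.png',x)"
```

```text
t 5.2 pos [ 0.5138 -0.3347  0.1599] yaw 64.01 q [-0.6   0.49  1.71 -0.    0.94 -0.14] F [ 0.3  0.6 -0.3] gap 0.0703 ff 0.0
travel [ 0.367 -0.596  0.   ] roll 0.0001
```

View pics/c2.png

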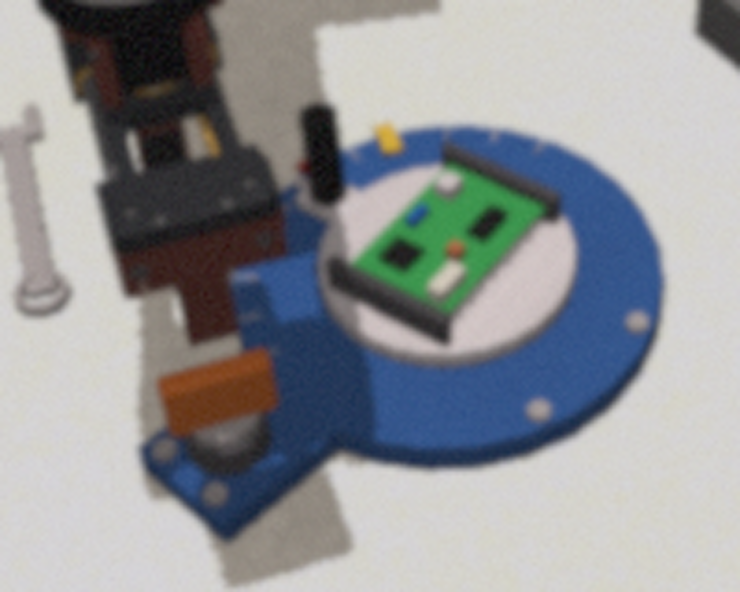

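The knob has turned by about 60°, and the handle top sits at crop (318,112). I'll check the handle from this view as well.

```bash
python3 -c "
from h import *
W=at_z('scene',[(205.6,210.0),(388/3.7+119.6,136/3.7+179.6)],[.1,.027]);print(W)
go([.4263,-.189,.14],10)"
```

```text
[[ 0.42782827 -0.19231432  0.1       ]
 [ 0.40919849 -0.12931089  0.027     ]]
t 5.25 pos [ 0.5134 -0.3344  0.1591] yaw 64.02 q [-0.6   0.49  1.71 -0.    0.95 -0.14] F [-0.7  0.3  0.4] gap 0.0701 ff 0.0
travel [ 0.37  -0.568  0.078] roll 0.3001
```

>>> arm_command:
  steps:
    - {"travel":[0.37,-0.57,0.08],"roll":0.3,"jaw":0.8}
    - {"travel":[0.37,-0.57,0.08],"roll":0.3,"jaw":0.8}
    - {"travel":[0.37,-0.57,0.08],"roll":0.3,"jaw":0.8}
    - {"travel":[0.37,-0.57,0.08],"roll":0.3,"jaw":0.8}
    - {"travel":[0.37,-0.57,0.08],"roll":0.3,"jaw":0.8}
    - {"travel":[0.37,-0.57,0.08],"roll":0.3,"jaw":0.8}
    - {"travel":[0.37,-0.57,0.08],"roll":0.3,"jaw":0.8}
    - {"travel":[0.37,-0.57,0.08],"roll":0.3,"jaw":0.8}

```text
clock: 6.05
ee_pos: [0.4257, -0.1888, 0.1392]
tool_rot: [[0.985, 0.174, -0.003], [0.174, -0.985, 0.001], [-0.003, -0.002, -1.0]]
ft_force: [-1.4, 1.1, -0.1]
finger_gap: 0.0703
finger_force: 0.0
```

```bash
python3 -c "
from h import *
go([.427,-.190,.074],10)
a,_=shot('scene','sc3')
x=cv2.resize(a[140:280,120:320,::-1],None,fx=4,fy=4,interpolation=cv2.INTER_CUBIC); cv2.imwrite('pics/c3.png',x)"
```

```text
t 6.05 pos [ 0.4257 -0.1888  0.1392] yaw 10.02 q [-0.44  0.34  2.04 -0.    0.77  0.95] F [-1.4  1.1 -0.1] gap 0.0703 ff 0.0
travel [0.005 0.006 0.261] roll 0.0001
```

View pics/c3.png

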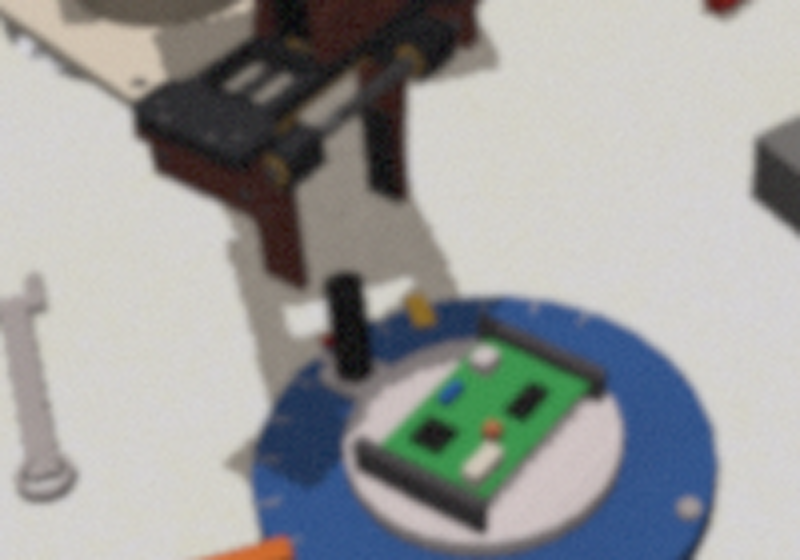

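The handle top at crop (345,280) lies below the midpoint of the fingertips at (290,285) and (390,195), so the gripper is lined up. Descending and gripping.

>>> arm_command:
  steps:
    - {"travel":[0.005,0.006,0.1],"roll":0,"jaw":0.8}
    - {"travel":[0.005,0.006,0.2],"roll":0,"jaw":0.8}
    - {"travel":[0.005,0.006,0.26],"roll":0,"jaw":0.8}
    - {"travel":[0.005,0.006,0.26],"roll":0,"jaw":0}
    - {"travel":[0.005,0.006,0.26],"roll":0,"jaw":0}
    - {"travel":[0.005,0.006,0.26],"roll":0,"jaw":0}
    - {"travel":[0.005,0.006,0.26],"roll":0,"jaw":0}
    - {"travel":[0.005,0.006,0.26],"roll":0,"jaw":0}
    - {"travel":[0.005,0.006,0.26],"roll":0,"jaw":0}
    - {"travel":[0.005,0.006,0.26],"roll":0,"jaw":0}
    - {"travel":[0.005,0.006,0.26],"roll":0,"jaw":0}
    - {"travel":[0.005,0.006,0.26],"roll":0,"jaw":0}

```text
clock: 7.3
ee_pos: [0.4283, -0.1906, 0.076]
tool_rot: [[0.985, 0.174, 0.0], [0.174, -0.985, 0.0], [0.0, 0.0, -1.0]]
ft_force: [-1.7, 1.3, 5.8]
finger_gap: 0.0212
finger_force: 30.0
```

```bash
python3 -c "
from h import *
c=np.array([.5095,-.175]); s=sensors.state(); p=np.array(s['ee_pos']); v=p[:2]-c; print('r',np.hypot(*v),np.degrees(np.arctan2(v[1],v[0]))%360)
a0=np.arctan2(v[1],v[0])%(2*np.pi)
for d in (-6,-12,-18,-24,-30,-35):
    a=a0+np.radians(d); print(d); go([*(c+np.hypot(*v)*np.array([np.cos(a),np.sin(a)])),p[2]],10+d)
"|grep -v '^t '
```

```text
r 0.08269021455679443 190.86537953931162
-6
travel [ 0.001 -0.035  0.   ] roll 0.0334
-12
travel [ 0.006 -0.069  0.   ] roll 0.0668
-18
travel [ 0.015 -0.102  0.   ] roll 0.1001
-24
travel [ 0.027 -0.135  0.   ] roll 0.1334
-30
travel [ 0.042 -0.166  0.   ] roll 0.1668
-35
travel [ 0.057 -0.191  0.   ] roll 0.1945
```

>>> arm_command:
  steps:
    - {"travel":[0.001,-0.035,0],"roll":0.0333,"jaw":0}
    - {"travel":[0.006,-0.069,0],"roll":0.0667,"jaw":0}
    - {"travel":[0.015,-0.102,0],"roll":0.1,"jaw":0}
    - {"travel":[0.027,-0.135,0],"roll":0.133,"jaw":0}
    - {"travel":[0.042,-0.166,0],"roll":0.167,"jaw":0}
    - {"travel":[0.057,-0.191,0],"roll":0.194,"jaw":0}
    - {"travel":[0.057,-0.191,0],"roll":0.194,"jaw":0}
    - {"travel":[0.057,-0.191,0],"roll":0.194,"jaw":0}
    - {"travel":[0.057,-0.191,0],"roll":0.194,"jaw":0}

```text
clock: 8.2
ee_pos: [0.4341, -0.1412, 0.076]
tool_rot: [[0.907, -0.42, 0.0], [-0.42, -0.907, 0.0], [0.0, -0.0, -1.0]]
ft_force: [-1.4, 0.8, 6.1]
finger_gap: 0.0216
finger_force: 30.0
```

>>> arm_command:
  steps:
    - {"travel":[0,0,0],"roll":0,"jaw":0.8}
    - {"travel":[0,0,0],"roll":0,"jaw":0.8}
    - {"travel":[0,0,0],"roll":0,"jaw":0.8}
    - {"travel":[0,0,0],"roll":0,"jaw":0.8}
    - {"travel":[0,0,-0.1],"roll":0,"jaw":0.8}
    - {"travel":[0,0,-0.3],"roll":0,"jaw":0.8}
    - {"travel":[0,0,-0.4],"roll":0,"jaw":0.8}
    - {"travel":[0,0,-0.4],"roll":0,"jaw":0.8}
    - {"travel":[0,0,-0.4],"roll":0,"jaw":0.8}

```text
clock: 9.1
ee_pos: [0.434, -0.1412, 0.1757]
tool_rot: [[0.907, -0.421, 0.001], [-0.421, -0.907, -0.0], [0.001, -0.0, -1.0]]
ft_force: [0.4, -0.7, -0.4]
finger_gap: 0.0706
finger_force: 0.0
```

```bash
python3 -c "
from h import *
go([.514,-.335,.16],64)
a,_=shot('scene','sc4')
x=cv2.resize(a[180:310,140:310,::-1],None,fx=4.5,fy=4.5,interpolation=cv2.INTER_CUBIC); cv2.imwrite('pics/c4.png',x)"
```

```text
t 9.1 pos [ 0.434  -0.1412  0.1757] yaw -24.9 q [-0.34  0.26  2.04  0.    0.85  1.66] F [ 0.4 -0.7 -0.4] gap 0.0706 ff 0.0
travel [0.617 0.569 0.063] roll -0.4939
```

View pics/c4.png

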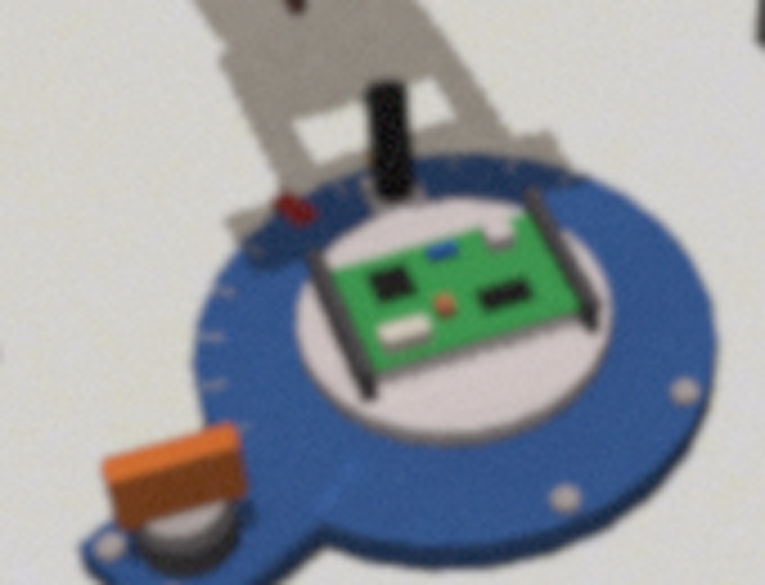

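The handle at crop (390,165) stands right in front of where the yellow tab was seen, which maps to (382,165). I'm moving back to the knob and will check from the top view there, before tightening.

>>> arm_command:
  steps:
    - {"travel":[0.617,0.569,0.1],"roll":-0.494,"jaw":0.8}
    - {"travel":[0.617,0.569,0.1],"roll":-0.494,"jaw":0.8}
    - {"travel":[0.617,0.569,0.1],"roll":-0.494,"jaw":0.8}
    - {"travel":[0.617,0.569,0.1],"roll":-0.494,"jaw":0.8}
    - {"travel":[0.617,0.569,0.1],"roll":-0.494,"jaw":0.8}
    - {"travel":[0.617,0.569,0.1],"roll":-0.494,"jaw":0.8}
    - {"travel":[0.617,0.569,0.1],"roll":-0.494,"jaw":0.8}
    - {"travel":[0.617,0.569,0.1],"roll":-0.494,"jaw":0.8}
    - {"travel":[0.617,0.569,0.1],"roll":-0.494,"jaw":0.8}
    - {"travel":[0.617,0.569,0.1],"roll":-0.494,"jaw":0.8}
    - {"travel":[0.617,0.569,0.1],"roll":-0.494,"jaw":0.8}
    - {"travel":[0.617,0.569,0.1],"roll":-0.494,"jaw":0.8}

```text
clock: 10.35
ee_pos: [0.5129, -0.3344, 0.1483]
tool_rot: [[0.438, 0.899, -0.003], [0.899, -0.438, 0.002], [0.001, -0.004, -1.0]]
ft_force: [-0.5, 0.1, 0.6]
finger_gap: 0.07
finger_force: 0.0
```

```bash
python3 -c "
from h import *
go([.514,-.335,.06],64.1)
a,_=shot('top','top5')
x=cv2.resize(a[150:260,260:410,::-1],None,fx=5,fy=5,interpolation=cv2.INTER_CUBIC); cv2.imwrite('pics/c5.png',cv2.convertScaleAbs(x,alpha=1.6))"
```

```text
t 10.35 pos [ 0.5129 -0.3344  0.1483] yaw 64.04 q [-0.6   0.51  1.71 -0.    0.93 -0.14] F [-0.5  0.1  0.6] gap 0.07 ff 0.0
travel [-0.     0.006  0.353] roll -0.0004
```

View pics/c5.png

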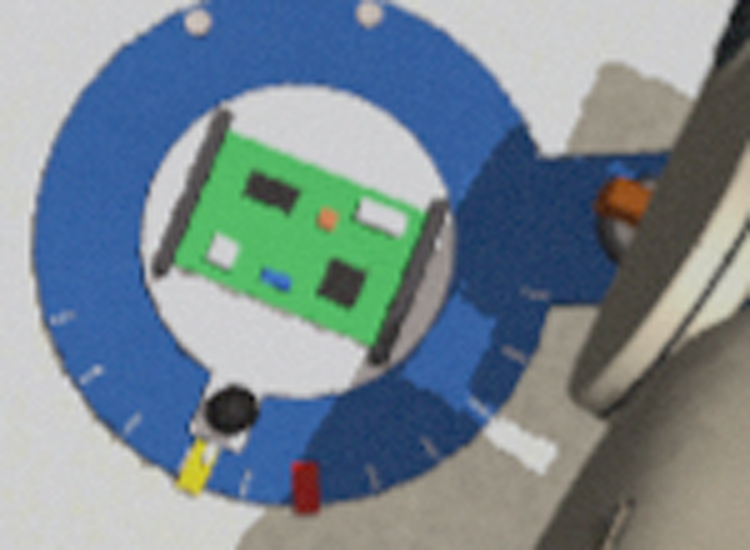

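The white pointer tip at about (208,455) lies over the yellow tab centred at (198,467), an error of about 5 mm. That is well within tolerance, so I'm re-gripping the knob and tightening.

>>> arm_command:
  steps:
    - {"travel":[0,0.006,0.15],"roll":0,"jaw":0.8}
    - {"travel":[0,0.006,0.25],"roll":0,"jaw":0.8}
    - {"travel":[0,0.006,0.35],"roll":0,"jaw":0.8}
    - {"travel":[0,0.006,0.35],"roll":0,"jaw":0}
    - {"travel":[0,0.006,0.35],"roll":0,"jaw":0}
    - {"travel":[0,0.006,0.35],"roll":0,"jaw":0}
    - {"travel":[0,0.006,0.35],"roll":0,"jaw":0}
    - {"travel":[0,0.006,0.35],"roll":0,"jaw":0}
    - {"travel":[0,0.006,0.35],"roll":0,"jaw":0}
    - {"travel":[0,0.006,0.35],"roll":0,"jaw":0}
    - {"travel":[0,0.006,0.35],"roll":0,"jaw":0}
    - {"travel":[0,0.006,0.35],"roll":0,"jaw":0}

```text
clock: 11.6
ee_pos: [0.5124, -0.3343, 0.0631]
tool_rot: [[0.438, 0.899, -0.006], [0.899, -0.438, 0.003], [0.0, -0.007, -1.0]]
ft_force: [-10.0, 3.8, 8.3]
finger_gap: 0.014
finger_force: 30.0
```

>>> arm_command:
  steps:
    - {"travel":[0,0,0],"roll":0,"jaw":0}
    - {"travel":[0,0,0],"roll":0,"jaw":0}
    - {"travel":[0,0,0],"roll":0,"jaw":0}
    - {"travel":[0,0,0],"roll":0,"jaw":0}

```text
clock: 12.0
ee_pos: [0.5124, -0.3343, 0.0631]
tool_rot: [[0.438, 0.899, -0.006], [0.899, -0.438, 0.003], [0.0, -0.007, -1.0]]
ft_force: [-9.2, 4.5, 7.9]
finger_gap: 0.0137
finger_force: 30.0
```

>>> arm_command:
  steps:
    - {"travel":[0,0,0],"roll":0.03,"jaw":0}
    - {"travel":[0,0,0],"roll":0.06,"jaw":0}
    - {"travel":[0,0,0],"roll":0.09,"jaw":0}
    - {"travel":[0,0,0],"roll":0.12,"jaw":0}
    - {"travel":[0,0,0],"roll":0.15,"jaw":0}
    - {"travel":[0,0,0],"roll":0.18,"jaw":0}
    - {"travel":[0,0,0],"roll":0.21,"jaw":0}
    - {"travel":[0,0,0],"roll":0.24,"jaw":0}
    - {"travel":[0,0,0],"roll":0.27,"jaw":0}
    - {"travel":[0,0,0],"roll":0.3,"jaw":0}
    - {"travel":[0,0,0],"roll":0.32,"jaw":0}
    - {"travel":[0,0,0],"roll":0.32,"jaw":0}

```text
clock: 13.2
ee_pos: [0.5129, -0.3349, 0.0631]
tool_rot: [[0.994, 0.11, -0.005], [0.11, -0.994, 0.002], [-0.004, -0.003, -1.0]]
ft_force: [-8.4, 1.3, 6.9]
finger_gap: 0.0137
finger_force: 30.0
```

>>> arm_command:
  steps:
    - {"travel":[0,0,0],"roll":0.01,"jaw":0}
    - {"travel":[0,0,0],"roll":0.018,"jaw":0}
    - {"travel":[0,0,0],"roll":0.018,"jaw":0}

```text
clock: 13.5
ee_pos: [0.5129, -0.335, 0.0631]
tool_rot: [[0.998, 0.055, -0.005], [0.055, -0.998, 0.002], [-0.004, -0.002, -1.0]]
ft_force: [-8.2, 1.0, 7.4]
finger_gap: 0.0143
finger_force: 30.0
```

```bash
python3 -c "
from h import *
go([.514,-.335,.2],4.7);print(sensors.state()['moment'])"
```

```text
t 13.5 pos [ 0.5129 -0.335   0.0631] yaw 3.14 q [-0.6   0.63  1.74 -0.    0.77  0.92] F [-8.2  1.   7.4] gap 0.0143 ff 30.0
travel [ 0.002 -0.001 -0.548] roll -0.0087
[ 0.22210648  1.28676461 -0.03693516]
```

>>> arm_command:
  steps:
    - {"travel":[0,0,0],"roll":0.01,"jaw":0}
    - {"travel":[0,0,0],"roll":0.02,"jaw":0}
    - {"travel":[0,0,0],"roll":0.02,"jaw":0}

```text
clock: 13.8
ee_pos: [0.5129, -0.335, 0.0631]
tool_rot: [[1.0, -0.006, -0.005], [-0.006, -1.0, 0.002], [-0.005, -0.002, -1.0]]
ft_force: [-8.3, 0.9, 5.7]
finger_gap: 0.0138
finger_force: 30.4
```

```bash
python3 -c "
from h import *
go([.514,-.335,.2],4.7);print(sensors.state()['moment'])"
```

```text
t 13.8 pos [ 0.5129 -0.335   0.0631] yaw -0.37 q [-0.6   0.63  1.74 -0.    0.77  0.98] F [-8.3  0.9  5.7] gap 0.0138 ff 30.4
travel [ 0.002 -0.001 -0.548] roll -0.0282
[0.32797808 1.29915838 0.67679982]
```

The moment jumped to 0.68 N m, so the knob is against its tight stop. Releasing and lifting.

>>> arm_command:
  steps:
    - {"travel":[0,0,0],"roll":0,"jaw":0.9}
    - {"travel":[0,0,0],"roll":0,"jaw":0.9}
    - {"travel":[0,0,0],"roll":0,"jaw":0.9}
    - {"travel":[0,0,0],"roll":0,"jaw":0.9}
    - {"travel":[0,0,0],"roll":0,"jaw":0.9}
    - {"travel":[0,0,-0.15],"roll":0,"jaw":0.9}
    - {"travel":[0,0,-0.35],"roll":0,"jaw":0.9}
    - {"travel":[0,0,-0.5],"roll":0,"jaw":0.9}
    - {"travel":[0,0.4,-0.6],"roll":0,"jaw":0.9}
    - {"travel":[-0.3,0.8,-0.6],"roll":0,"jaw":0.9}
    - {"travel":[-0.3,0.8,-0.6],"roll":0,"jaw":0.9}
    - {"travel":[-0.3,0.8,-0.6],"roll":0,"jaw":0.9}

```text
clock: 15.0
ee_pos: [0.4469, -0.5193, 0.2121]
tool_rot: [[1.0, -0.007, 0.0], [-0.007, -1.0, -0.0], [0.0, 0.0, -1.0]]
ft_force: [0.9, 0.2, 0.4]
finger_gap: 0.0793
finger_force: 0.0
```

>>> arm_command:
  steps:
    - {"travel":[0,0,0],"roll":0,"jaw":0.9}
    - {"travel":[0,0,0],"roll":0,"jaw":0.9}
    - {"travel":[0,0,0],"roll":0,"jaw":0.9}

```text
clock: 15.3
ee_pos: [0.4479, -0.5167, 0.2113]
tool_rot: [[1.0, -0.007, -0.0], [-0.007, -1.0, 0.001], [-0.0, -0.001, -1.0]]
ft_force: [0.4, 0.4, -0.1]
finger_gap: 0.0789
finger_force: 0.0
```

```bash
python3 -c "
from h import *
go([.514,-.335,.2],4.7)
a,_=shot('top','top6')
x=cv2.resize(a[150:260,260:410,::-1],None,fx=5,fy=5,interpolation=cv2.INTER_CUBIC); cv2.imwrite('pics/c6.png',cv2.convertScaleAbs(x,alpha=1.6))"
```

```text
t 15.3 pos [ 0.4479 -0.5167  0.2113] yaw -0.39 q [-0.87  0.53  1.5   0.    1.11  0.7 ] F [ 0.4  0.4 -0.1] gap 0.0789 ff 0.0
travel [ 0.259 -0.728  0.046] roll -0.0283
```

View pics/c6.png

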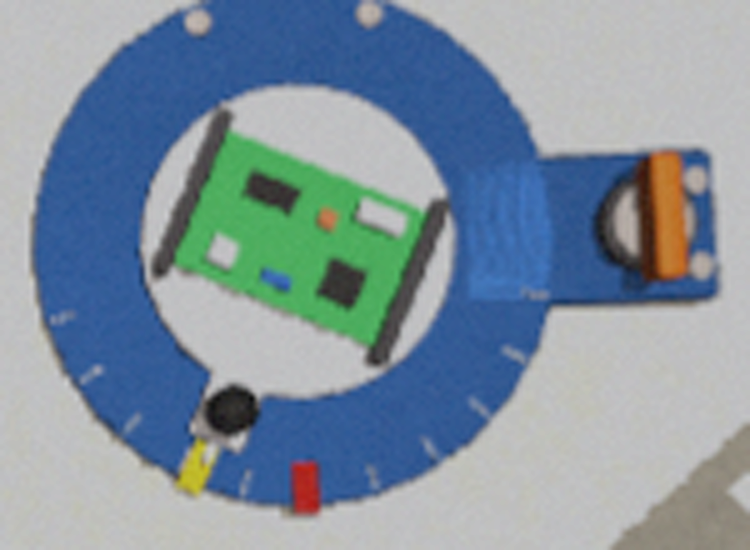

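The knob at (665,215) is back at the tight stop, the pointer tip at (208,455) stands on the yellow tab, and the arm is clear. Handing in.

```bash
python3 -c "
from h import *
print(job.close_job())"
```

```text
the job is handed in; nothing more can be done
None
```

I loosened the clamp, swung the head until the pointer stood at the yellow tab (about 5 mm off by camera), tightened the knob to its stop, let go and handed the job in; no verdict came back.

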